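# Line up the seasonings by height

### The arm

A 6-joint arm with a two-finger parallel gripper is mounted at the origin on a cart in front of the work surface, level with it; the furniture and walls round the work are solid. World frame = base frame: x ahead of the robot, y to its left, z up, the work surface at z = 0. Lengths are in m, angles in rad, forces in N, time in s.
With the tool pointing down it reaches from about 0.325 to 0.85 m from the base axis. Payload 4.4 kg.
Tool frame: the origin (TCP) lies on the mounting face of the last link; the fingertips stand 199 mm ahead of it and the grasp point (between the pads) lies 180 mm ahead of it; z points along the fingers, y is the line along which they close (so a half turn about z gives the same grasp; the last joint's range is limited). The gripper opens to 94 mm and grips with 3 to 60 N. Pads are 16 mm wide; open, the fingers measure 119 mm over their backs; the gripper's body (75 mm by 177 mm) begins 78 mm behind the grasp point.
Start: joints at [-1.494, 0.207, 1.542, -0, 1.393, -0.15], TCP at [0.129, -0.56, 0.405] pointing down, gripper open.
Joint ranges: [-2.73, 2.73], [-0.86, 2.22], [0.23, 2.46], [-1.11, 4.25], [0.08, 2.63], [-2.82, 2.82]. Speed limits (rad/s): [2.79, 2.79, 3.14, 3.14, 3.14, 3.14].

### API

Orientations are given as a unit quaternion [x, y, z, w].
In Python, from workcell import r gives the robot as it stands.
- The arm moves only by the tool send_rows, never from a script. Its argument "increments" is a list that holds one entry, the list of rows, each a list of 7 numbers: the opening, from 0 (shut) to 1 (fully open), then the shift along the tool's x, y, z in m, then the turn, a rotation vector about the tool's x, y, z in degrees. A call has 1 to 8 rows; each row is the pose to reach, as a shift and turn from the pose commanded when the call began, along the tool's axes at that moment; what a row does not reach only later rows make up. A row lasts 1/12 s, in which the tool goes at most 41.7 mm and 7.16 degrees, less where a joint would pass 70% of its speed; a pose out of reach is approached as far as the arm can. A call with a gripper value outside its range is refused whole. The fingers move at their own pace and stop on an object; the grip force is fixed at half the most. Time passes only in rows, so rows that repeat a pose let the fingers close. It gives the time, the measured TCP pose, the force and the opening at its end, in the units of the state.
- r.sense(): the state, without advancing time (a new reading comes with each control period).
- r.snapshot(name): name is "side" or "top"; returns a dict with "image" (384x512x3 uint8, red, green, blue), "camera_matrix" (3x3 intrinsics, pixels), "k1" (the pictures are not rectified: a ray, as slopes to the right and down, at radius r is drawn at 1 + k1 r^2 times it, then the intrinsics apply), "camera_from_world" (4x4, takes a point from world to camera coordinates). Camera axes: x right, y down, z forward; pixel columns grow to the right and rows downward; lengths in m; the calibration is good to about 2 mm. A picture is of the moment at which its call begins. There is no depth.
- r.sign_off(): hands the job in, once; it reports no verdict.
The state is a dict: "clock": time; "joint_pos": joint angles; "joint_vel": joint speeds; "effort": joint torques, N m; "ee_pos": TCP position; "tool_rot": TCP orientation; "force": force on the tool from outside, world axes, zero at the start; "ft_torque": the same for the moment, N m; "width": opening from 0.0 (shut) to 1.0 (fully open).
Only numpy, scipy, OpenCV 4.12 (cv2) and the standard library are available. Lean on these libraries where they do the work, as an engineer would, in place of code of your own. Each camera call takes 0.05 s, during which the arm holds its last target. There are 200 camera calls.

### The job

Line up the oil jar, the spice jar, the salt shaker and the garlic bulb by height on the wooden stand, one standing upright in the middle of each round cork pad: the tallest next to the green sugar canister, then each one shorter than the last, down to the shortest at the other end by the kitchen timer. Do not let the jars or the shaker fall over on the way.

Things in the scene. Friction and masses are not known exactly. Their poses are not given: they have to be found in the camera images.
- oil_jar_mid (a point): Round glass jar of oil with a flat olive-brown screw lid: the largest of the loose things, 69 mm across, 159 mm tall, 0.5 to 0.78 kg, smooth straight sides up to about 100 mm. This point is on its axis half-way up, z along its axis, up. It stands upright and loose on the wooden board that covers the hob (board top at z = 54 mm), anywhere in the front row of things. 
- spice_jar_1_mid (a point): Slim straight spice jar with dark glass-and-label body and black cap, 41 mm across, 105 mm tall, about 0.11 kg. This point is on its axis half-way up, z along its axis, up. It stands upright and loose on the wooden board that covers the hob (board top at z = 54 mm), anywhere in the front row of things. 
- salt_shaker_mid (a point): White salt shaker with a domed grey perforated cap, 44 mm across at the foot, cap 34 mm across above 74 mm, 90 mm tall in all, about 0.1 kg. This point is on its axis half-way up, z along its axis, up. It stands upright and loose on the wooden board that covers the hob (board top at z = 54 mm), anywhere in the front row of things. 
- garlic_mid (a point): Pale garlic bulb, roughly round, 54 mm across, 53 mm tall to its pointed tip, about 0.03 kg. This point is on its axis half-way up, z along its axis, up. It stands upright and loose on the wooden board that covers the hob (board top at z = 54 mm), anywhere in the front row of things. 
- pad_a_top (a point): The leftmost, seen from the robot, of four like round cork pads, 74 mm across, 4 mm thick, 85 mm apart in a straight row on a low dark wooden stand (88 x 336 mm) fixed on the board behind the loose things. This point is the centre of the pad's top face, 20 mm above the board. x points away from the robot, square to the row; y along the row to the robot's left.
- pad_b_top (a point): The second from the left, seen from the robot, of four like round cork pads, 74 mm across, 4 mm thick, 85 mm apart in a straight row on a low dark wooden stand (88 x 336 mm) fixed on the board behind the loose things. This point is the centre of the pad's top face, 20 mm above the board. x points away from the robot, square to the row; y along the row to the robot's left.
- pad_c_top (a point): The third from the left (second from the right), seen from the robot, of four like round cork pads, 74 mm across, 4 mm thick, 85 mm apart in a straight row on a low dark wooden stand (88 x 336 mm) fixed on the board behind the loose things. This point is the centre of the pad's top face, 20 mm above the board. x points away from the robot, square to the row; y along the row to the robot's left.
- pad_d_top (a point): The rightmost, seen from the robot, of four like round cork pads, 74 mm across, 4 mm thick, 85 mm apart in a straight row on a low dark wooden stand (88 x 336 mm) fixed on the board behind the loose things. This point is the centre of the pad's top face, 20 mm above the board. x points away from the robot, square to the row; y along the row to the robot's left.
- sugar_tin: Green sugar canister with wooden lid, 87 mm across, 110 mm tall, fixed; it stands on the board past the left or the right end of the stand, its axis about 85 mm beyond the end pad's centre. Origin: centre of its underside. (A red kitchen timer, 65 mm across, 63 mm tall, stands at the other end. A honey jar, black lid, 63 mm across, 94 mm tall, stands in the front row and is no part of the job.)

How it is judged:
By the outcome, as a careful person would: the job done as asked, in the order asked, and still so for the second after the job is handed in, with the robot touching nothing.
It also fails if it takes over 109 s, if anything falls off the work surface, if the arm or the gripper's body presses on something with over 40 N, if the wrist force passes 120 N, or if a joint passes its speed limit or range.

## Working session

There is one attempt and no reset: what is moved stays moved. The work goes in short steps, Python scripts to look and compute and a tool call to move; the robot and the scene stay as the last step left them, time stands still between calls to the robot, and variables do not carry over. Pictures are saved under pics/ and viewed, on a budget of 14 in all, crops included, one or two more only if the job needs it, and the job is handed in when it is done.

Besides the shell and the picture viewer there is one more tool, called after "Emit:" by a JSON object that holds its "fn" and its "kwargs", one argument or row to a line. send_rows: Moves the arm, as the interface text tells. Its arguments: {"type":"object","properties":{"increments":{"type":"array"}},"required":["increments"]}

```bash
mkdir -p pics; cat > h.py <<'E'
import numpy as np, cv2
from workcell import r
def snap(n,f=None):
    s=r.snapshot(n)
    if f: cv2.imwrite('pics/'+f,cv2.cvtColor(np.asarray(s['image']),cv2.COLOR_RGB2BGR))
    return s
def ray(s,u,v):
    K=np.array(s['camera_matrix']);T=np.array(s['camera_from_world']);k=s['k1']
    d=np.array([(u-K[0,2])/K[0,0],(v-K[1,2])/K[1,1]]);x=d.copy()
    for _ in range(30): x=d/(1+k*(x@x))
    R=T[:3,:3];return -R.T@T[:3,3], R.T@np.array([x[0],x[1],1])
def onz(s,u,v,z):
    o,d=ray(s,u,v);return o+d*(z-o[2])/d[2]
def proj(s,p):
    K=np.array(s['camera_matrix']);T=np.array(s['camera_from_world'])
    c=T[:3,:3]@np.array(p)+T[:3,3];x=c[:2]/c[2];x=x*(1+s['k1']*(x@x))
    return np.array([K[0,0]*x[0]+K[0,2],K[1,1]*x[1]+K[1,2]])
E
python3 - <<'E'
from h import *
for n in('top','side'):
    s=snap(n,n+'1.png');T=np.array(s['camera_from_world']);print(n,s['camera_matrix'],s['k1'],-T[:3,:3].T@T[:3,3],T[:3,:3].round(2))
print(r.sense())
E
```

```text
top [[375.85649367   0.         255.08012059]
 [  0.         375.85649367 187.71426458]
 [  0.           0.           1.        ]] 0.02093780737009072 [0.34376678 0.15876651 0.9575987 ] [[ 0.01 -1.   -0.01]
 [-0.98 -0.01 -0.19]
 [ 0.18  0.02 -0.98]]
side [[360.13412518   0.         254.55848471]
 [  0.         360.13412518 190.93702001]
 [  0.           0.           1.        ]] -0.03253340104667927 [0.24786216 0.90541687 0.62582673] [[-0.94 -0.35  0.02]
 [-0.2   0.49 -0.85]
 [ 0.29 -0.8  -0.53]]
{'clock': 0.1, 'joint_pos': array([-1.49445442e+00,  2.07371012e-01,  1.54278882e+00, -6.21679133e-05,
        1.39349394e+00, -1.50483245e-01]), 'joint_vel': array([ 0.00066146, -0.00186539, -0.00314913, -0.00059965, -0.00036654,
       -0.00180419]), 'effort': array([ 4.63954609e-05, -3.71862316e+01, -2.82291430e+01,  7.00862403e-02,
        3.11766600e-02, -5.33083073e-05]), 'ee_pos': array([ 0.12927424, -0.5599539 ,  0.40359649]), 'tool_rot': array([ 9.93574532e-01,  1.13175024e-01,  7.62467874e-06, -1.03098175e-03]), 'force': array([ 1.11168573, -0.32758828, -0.00188804]), 'ft_torque': array([ 0.00543227, -0.05565159,  0.03513505]), 'width': 1.001287007625829}
```

View pics/top1.png

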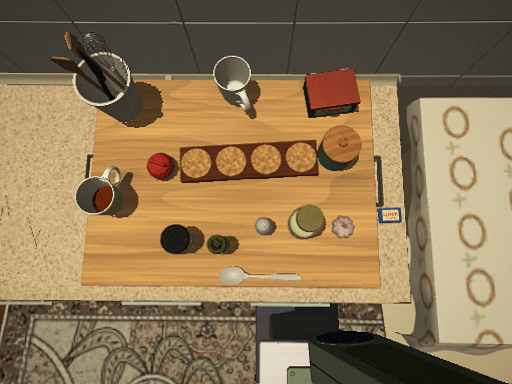

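View pics/side1.png

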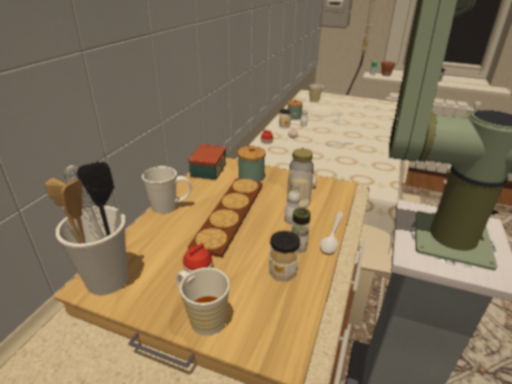

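The canister is at the right end (top view (340,148)) and the timer is at the left (160,166). That makes the order oil→pad d, spice→c, salt→b, garlic→a. In the top view the garlic is at (343,226), oil lid (310,219), salt (265,226), spice (218,243) and honey (178,240).

```bash
python3 - <<'E'
from h import *
s=snap('top','t2.png');im=cv2.imread('pics/t2.png')
cv2.imwrite('pics/t2c.png',cv2.resize(im[185:275,150:370],None,fx=3.6,fy=3.6,interpolation=cv2.INTER_CUBIC))
g=cv2.cvtColor(im,cv2.COLOR_BGR2HSV)
crop=cv2.GaussianBlur(im,(0,0),0.8)
# cork pads: bright within dark stand
roi=im[140:185,178:322]; m=(roi[:,:,2]>130).astype(np.uint8)
n,l,st,c=cv2.connectedComponentsWithStats(m)
for i in range(1,n):
    if st[i,4]>300: print('pad',c[i]+[178,140],st[i],onz(s,*(c[i]+[178,140]),.074).round(4))
for n_,(u,v,z) in dict(oil=(310,219,.213),spice=(217.5,243,.159),salt=(264,226,.135),garlic=(343,226,.085),honey=(176,240,.148),sugar=(342,141,.164)).items(): print(n_,onz(s,u,v,z).round(4))
E
```

```text
pad [206.27121332 154.02141158] [   0    0  127   38 1261] [0.5929 0.2928 0.074 ]
pad [300.59571429 156.7       ] [108   2  30  30 700] [0.5874 0.0634 0.074 ]
pad [265.56571429 158.73714286] [ 73   4  30  30 700] [0.5818 0.1483 0.074 ]
pad [230.64714286 160.68857143] [ 38   6  30  30 700] [0.5765 0.233  0.074 ]
pad [266.61642295 180.34870641] [  0  21 144  24 889] [0.5283 0.1455 0.074 ]
oil [0.4216 0.0615 0.213 ]
spice [0.3751 0.2497 0.159 ]
salt [0.4137 0.1518 0.135 ]
garlic [ 0.4195 -0.0308  0.085 ]
honey [0.3812 0.34   0.148 ]
sugar [ 0.5985 -0.0178  0.164 ]
```

View pics/t2c.png

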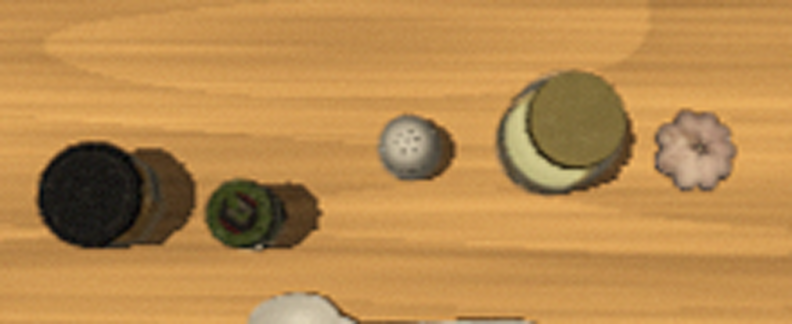

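The pads fit at 85 mm spacing: a is extrapolated to (0.571,0.318), and the row is tilted 3.7°. In the crop, the centres in full-image pixels are oil lid (309.9,217.7), spice cap (215.7,243.8), salt cap (263,225.2) and garlic (342.9,226.3). I'll close the fingers along world x, across the row. Next I cross-check against the side view and work out the first move.

```bash
cat >> h.py <<'E'
from scipy.spatial.transform import Rotation as Ro
PH=93.7
PAD=dict(d=(.5874,.0634),c=(.5818,.1483),b=(.5765,.233),a=(.571,.318))
def go(x,y,zg):  # grasp point target -> shift, turn in tool axes
    q=r.sense();R=Ro.from_quat(q['tool_rot']);a=np.radians(PH)
    Rt=Ro.from_matrix(np.array([[np.cos(a),np.sin(a),0],[np.sin(a),-np.cos(a),0],[0,0,-1]]))
    print('t',round(q['clock'],2),'grasp',(q['ee_pos']+R.apply([0,0,.18])).round(4),'w',round(q['width'],3),'F',q['force'].round(1))
    print('shift',R.inv().apply(np.array([x,y,zg+.18])-q['ee_pos']).round(4),'turn',(R.inv()*Rt).as_rotvec(degrees=True).round(1))
E
python3 - <<'E'
from h import *
t=snap('top');s=snap('side')
for n,(u,v,z) in dict(oil=(309.9,217.7,.213),spice=(215.75,243.8,.159),salt=(263,225.2,.136),garlic=(342.9,226.3,.08)).items():
    p=onz(t,u,v,z); print(n,p.round(4),'side px top',proj(s,p).round(1),'base',proj(s,[p[0],p[1],.054]).round(1))
go(.421,.062,.30)
im=cv2.cvtColor(s['image'],cv2.COLOR_RGB2BGR)
cv2.imwrite('pics/s2.png',cv2.resize(im[140:260,240:360],None,fx=5,fy=5,interpolation=cv2.INTER_CUBIC))
E
```

```text
oil [0.4242 0.0616 0.213 ] side px top [302.9 152.4] base [298.1 202.7]
spice [0.3734 0.2534 0.159 ] side px top [301.8 213. ] base [298.  248.8]
salt [0.4153 0.154  0.136 ] side px top [294.7 195.5] base [292.4 221.6]
garlic [ 0.4192 -0.0317  0.08  ] side px top [308.3 179.9] base [307.5 187.3]
t 0.25 grasp [ 0.1292 -0.5599  0.2241] w 1.003 F [ 1.  -0.2  0.2]
shift [ 0.4242 -0.5407 -0.0753] turn [ -0.   -0.  -80.7]
```

View pics/s2.png

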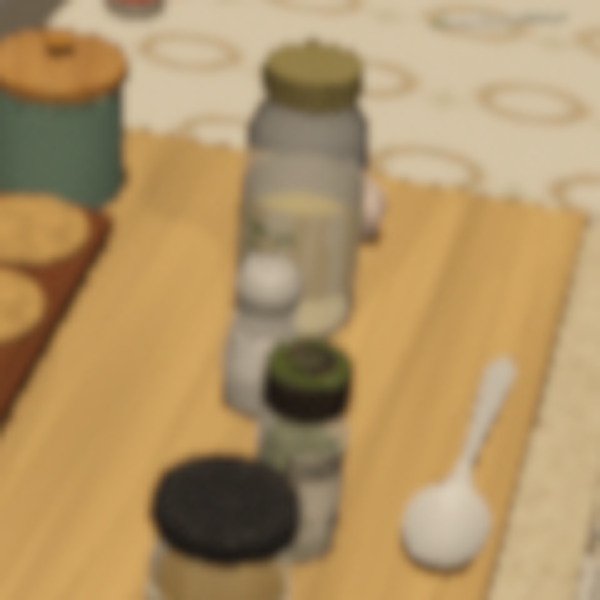

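The side view agrees with the top-view positions: oil lid at (302.6,153.6) against 302.9,152.4 predicted, spice cap at (301.8,212), salt at (293.6,193.6). All within about 3 mm. Moving now.

Emit:
{"fn": "send_rows", "kwargs": {
  "increments": [
    [[1, 0.424, -0.54, -0.09, 0, 0, -80.7], [1, 0.424, -0.54, -0.09, 0, 0, -80.7], [1, 0.424, -0.54, -0.09, 0, 0, -80.7], [1, 0.424, -0.54, -0.09, 0, 0, -80.7], [1, 0.424, -0.54, -0.09, 0, 0, -80.7], [1, 0.424, -0.54, -0.09, 0, 0, -80.7], [1, 0.424, -0.54, -0.09, 0, 0, -80.7], [1, 0.424, -0.54, -0.09, 0, 0, -80.7]]
  ]
}}

```text
clock: 0.92
ee_pos: [0.2699, -0.2591, 0.4482]
tool_rot: [0.816, 0.578, 0.0, 0.0]
force: [1.8, -0.1, -0.0]
width: 0.996
```

```bash
python3 -c "
from h import *
go(.424,.062,.31)"
```

```text
t 0.92 grasp [ 0.27   -0.2592  0.2682] w 0.996 F [ 1.8 -0.1 -0. ]
shift [ 0.3541  0.0387 -0.0418] turn [  0.    0.  -23.1]
```

Emit:
{"fn": "send_rows", "kwargs": {
  "increments": [
    [[1, 0.354, 0.039, -0.042, 0, 0, -23.1], [1, 0.354, 0.039, -0.042, 0, 0, -23.1], [1, 0.354, 0.039, -0.042, 0, 0, -23.1], [1, 0.354, 0.039, -0.042, 0, 0, -23.1], [1, 0.354, 0.039, -0.042, 0, 0, -23.1], [1, 0.354, 0.039, -0.042, 0, 0, -23.1], [1, 0.354, 0.039, -0.042, 0, 0, -23.1], [1, 0.354, 0.039, -0.042, 0, 0, -23.1]]
  ]
}}

```text
clock: 1.58
ee_pos: [0.4149, 0.0387, 0.4875]
tool_rot: [0.686, 0.728, 0.0, 0.001]
force: [0.7, -1.1, -0.3]
width: 1.0
```

Emit:
{"fn": "send_rows", "kwargs": {
  "increments": [
    [[1, 0.024, 0.002, 0, 0, 0, 0], [1, 0.024, 0.002, 0, 0, 0, 0], [1, 0.024, 0.002, 0, 0, 0, 0]]
  ]
}}

```text
clock: 1.83
ee_pos: [0.4153, 0.0615, 0.4868]
tool_rot: [0.685, 0.729, -0.0, -0.0]
force: [0.4, -0.1, -0.2]
width: 0.999
```

```bash
python3 -c "
from h import *
go(.424,.062,.146)
s=snap('side','s3.png')"
```

```text
t 1.83 grasp [0.4152 0.0615 0.3068] w 0.999 F [ 0.4 -0.1 -0.2]
shift [-0.      0.0088  0.1608] turn [-0.   0.  -0.1]
```

View pics/s3.png

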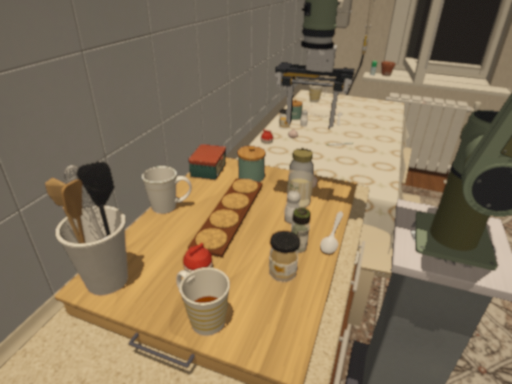

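The gripper hangs open above the oil jar, with fingertips near (297,120) and (333,120). Next: centre it, descend, grip.

Emit:
{"fn": "send_rows", "kwargs": {
  "increments": [
    [[1, 0, 0.009, 0.03, 0, 0, 0], [1, 0, 0.009, 0.06, 0, 0, 0], [1, 0, 0.009, 0.09, 0, 0, 0], [1, 0, 0.009, 0.12, 0, 0, 0], [1, 0, 0.009, 0.145, 0, 0, 0], [1, 0, 0.009, 0.161, 0, 0, 0], [1, 0, 0.009, 0.161, 0, 0, 0]]
  ]
}}

```text
clock: 2.47
ee_pos: [0.4222, 0.0595, 0.3221]
tool_rot: [0.687, 0.727, -0.003, -0.003]
force: [-0.3, -0.6, -0.6]
width: 0.997
```

Emit:
{"fn": "send_rows", "kwargs": {
  "increments": [
    [[0, 0, 0, 0, 0, 0, 0], [0, 0, 0, 0, 0, 0, 0], [0, 0, 0, 0, 0, 0, 0], [0, 0, 0, 0, 0, 0, 0], [0, 0, 0, 0, 0, 0, 0], [0, 0, 0, 0, 0, 0, 0], [0, 0, 0, 0, 0, 0, 0], [0, 0, 0, 0, 0, 0, 0]]
  ]
}}

```text
clock: 3.13
ee_pos: [0.4249, 0.061, 0.3274]
tool_rot: [0.686, 0.728, 0.0, 0.001]
force: [-2.3, -1.0, 7.2]
width: 0.714
```

Emit:
{"fn": "send_rows", "kwargs": {
  "increments": [
    [[0, 0, 0, -0.006, 0, 0, 0], [0, 0, 0, -0.015, 0, 0, 0], [0, 0, 0, -0.027, 0, 0, 0], [0, 0, 0, -0.04, 0, 0, 0], [0, 0, 0, -0.05, 0, 0, 0], [0, 0, 0, -0.057, 0, 0, 0], [0, 0, 0, -0.06, 0, 0, 0], [0, 0, 0, -0.06, 0, 0, 0]]
  ]
}}

```text
clock: 3.8
ee_pos: [0.4245, 0.0611, 0.3866]
tool_rot: [0.686, 0.728, 0.0, 0.0]
force: [0.3, 0.8, -5.1]
width: 0.716
```

```bash
python3 -c "
from h import *
go(*PAD['d'],.206)
s=snap('top','t4.png')"
```

```text
t 3.8 grasp [0.4247 0.0611 0.2066] w 0.716 F [ 0.3  0.8 -5.1]
shift [-0.0074  0.1628  0.0008] turn [ 0.1  0.  -0.3]
```

View pics/t4.png

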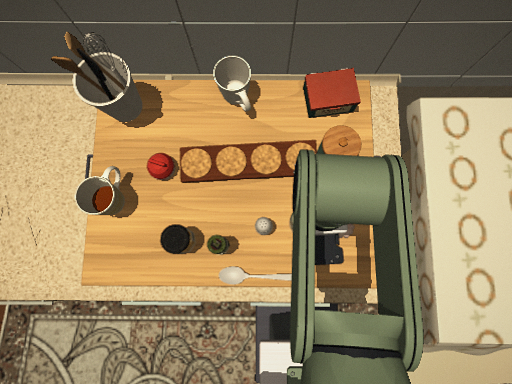

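The oil jar is held: the opening is 67 mm and the tool carries −5 N. The arm hides it in the top view. Carrying it to pad d.

Emit:
{"fn": "send_rows", "kwargs": {
  "increments": [
    [[0, 0, 0.01, 0, 0, 0, 0], [0, -0.002, 0.03, 0, 0, 0, 0], [0, -0.004, 0.058, 0, 0, 0, 0], [0, -0.005, 0.088, 0, 0, 0, 0], [0, -0.006, 0.118, 0, 0, 0, 0], [0, -0.007, 0.142, 0, 0, 0, 0], [0, -0.0075, 0.157, 0, 0, 0, -0.3], [0, -0.0075, 0.163, 0, 0, 0, -0.3]]
  ]
}}

```text
clock: 4.52
ee_pos: [0.59, 0.063, 0.3843]
tool_rot: [0.684, 0.729, -0.0, -0.0]
force: [0.2, -0.8, -5.7]
width: 0.715
```

Emit:
{"fn": "send_rows", "kwargs": {
  "increments": [
    [[0, 0, 0, 0, 0, 0, 0], [0, 0, 0, 0, 0, 0, 0], [0, 0, 0, 0, 0, 0, 0]]
  ]
}}

```text
clock: 4.77
ee_pos: [0.5866, 0.0633, 0.3852]
tool_rot: [0.684, 0.73, -0.001, -0.001]
force: [0.8, 0.4, -4.2]
width: 0.712
```

```bash
python3 -c "
from h import *
go(*PAD['d'],.1685)
s=snap('side');cv2.imwrite('pics/s5.png',cv2.resize(cv2.cvtColor(s['image'],cv2.COLOR_RGB2BGR)[60:260,160:360],None,fx=3,fy=3))"
```

```text
t 4.77 grasp [0.5862 0.0634 0.2052] w 0.712 F [ 0.8  0.4 -4.2]
shift [0.     0.0008 0.0367] turn [-0.1 -0.  -0. ]
```

View pics/s5.png

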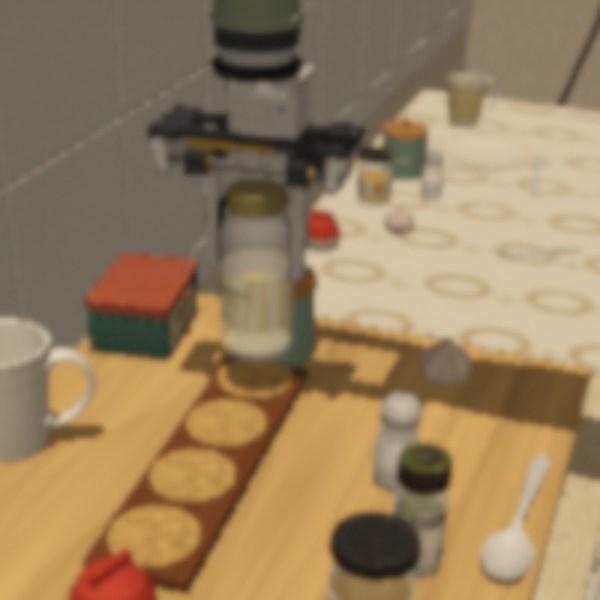

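The jar hangs upright over pad d, its bottom at (255,345) in the crop and the pad at (255,378). Lowering it to contact.

Emit:
{"fn": "send_rows", "kwargs": {
  "increments": [
    [[0, 0, 0.001, 0.008, 0, 0, 0], [0, 0, 0.001, 0.018, 0, 0, 0], [0, 0, 0.001, 0.027, 0, 0, 0], [0, 0, 0.001, 0.033, 0, 0, 0], [0, 0, 0.001, 0.036, 0, 0, 0], [0, 0, 0.001, 0.037, 0, 0, 0], [0, 0, 0.001, 0.038, 0, 0, 0], [0, 0, 0.001, 0.038, 0, 0, 0]]
  ]
}}

```text
clock: 5.48
ee_pos: [0.5887, 0.0633, 0.348]
tool_rot: [0.684, 0.73, 0.0, 0.0]
force: [-0.4, -0.2, -5.4]
width: 0.712
```

Emit:
{"fn": "send_rows", "kwargs": {
  "increments": [
    [[0, 0, 0, 0.001, 0, 0, 0], [0, 0, 0, 0.002, 0, 0, 0], [0, 0, 0, 0.002, 0, 0, 0]]
  ]
}}

```text
clock: 5.73
ee_pos: [0.5888, 0.0633, 0.3475]
tool_rot: [0.684, 0.73, 0.0, 0.001]
force: [-2.6, -0.1, 1.1]
width: 0.716
```

Contact is made (force −5.4 → +1.1 N). Releasing, then retreating straight up.

Emit:
{"fn": "send_rows", "kwargs": {
  "increments": [
    [[0.86, 0, 0, 0, 0, 0, 0], [0.86, 0, 0, 0, 0, 0, 0], [0.86, 0, 0, 0, 0, 0, 0], [0.86, 0, 0, 0, 0, 0, 0], [0.86, 0, 0, -0.01, 0, 0, 0], [0.86, 0, 0, -0.04, 0, 0, 0], [0.9, 0, 0, -0.08, 0, 0, 0], [1, 0, 0, -0.12, 0, 0, 0]]
  ]
}}

```text
clock: 6.4
ee_pos: [0.5881, 0.0633, 0.4668]
tool_rot: [0.684, 0.73, -0.001, -0.001]
force: [0.8, -0.3, -0.0]
width: 0.94
```

```bash
python3 -c "
from h import *
go(.3734,.2525,.27)
s=snap('top')
go(.3734,.2525,.27)"
```

```text
t 6.4 grasp [0.5877 0.0633 0.2868] w 0.94 F [ 0.8 -0.3 -0. ]
shift [ 0.2026 -0.202   0.0174] turn [-0.1 -0.  -0. ]
t 6.45 grasp [0.5928 0.0632 0.2984] w 0.976 F [2.1 0.  6. ]
shift [ 0.2028 -0.2042  0.0247] turn [0.9 0.1 0. ]
```

Emit:
{"fn": "send_rows", "kwargs": {
  "increments": [
    [[1, 0.02, -0.02, 0, 0, 0, 0], [1, 0.045, -0.045, 0, 0, 0, 0], [1, 0.075, -0.075, 0, 0, 0, 0], [1, 0.105, -0.105, 0, 0, 0, 0], [1, 0.133, -0.133, 0, 0, 0, 0], [1, 0.16, -0.16, 0, 0, 0, 0], [1, 0.187, -0.187, 0, 0, 0, 0], [1, 0.203, -0.203, 0, 0, 0, 0]]
  ]
}}

```text
clock: 7.12
ee_pos: [0.3702, 0.2544, 0.4669]
tool_rot: [0.683, 0.73, 0.001, -0.0]
force: [-0.2, -0.5, -0.2]
width: 0.998
```

Emit:
{"fn": "send_rows", "kwargs": {
  "increments": [
    [[1, 0, 0, 0, 0, 0, 0], [1, 0, 0, 0, 0, 0, 0], [1, 0, 0, 0, 0, 0, 0]]
  ]
}}

```text
clock: 7.37
ee_pos: [0.3734, 0.2525, 0.4666]
tool_rot: [0.684, 0.729, 0.001, 0.001]
force: [-0.5, 0.1, -0.7]
width: 0.999
```

```bash
python3 -c "
from h import *
go(.3734,.2525,.116)
s=snap('top','t6.png');im=cv2.imread('pics/t6.png')
cv2.imwrite('pics/t6c.png',cv2.resize(im[120:290,140:380],None,fx=3,fy=3,interpolation=cv2.INTER_CUBIC))"
```

```text
t 7.37 grasp [0.3737 0.2525 0.2866] w 0.999 F [-0.5  0.1 -0.7]
shift [-0.     -0.0002  0.1706] turn [ 0.1  0.  -0. ]
```

View pics/t6c.png

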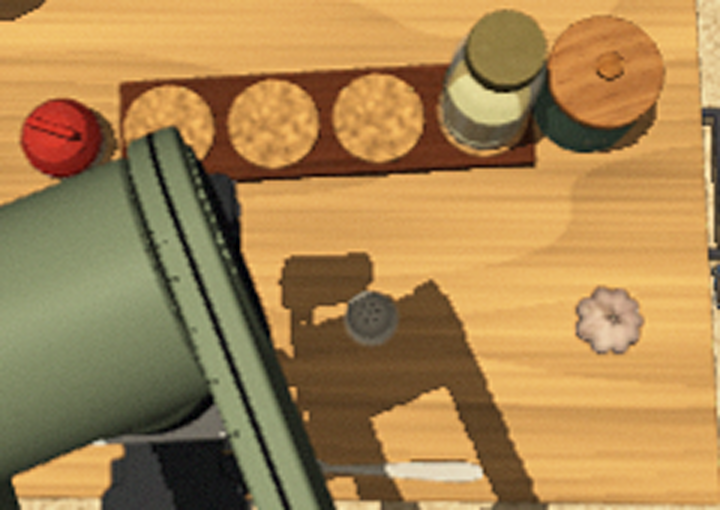

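Oil jar stands on pad d, lid at crop (508,49), full image (309,136). Continuing with the spice jar.

Emit:
{"fn": "send_rows", "kwargs": {
  "increments": [
    [[1, 0, 0, 0.02, 0, 0, 0], [1, 0, 0, 0.05, 0, 0, 0], [1, 0, 0, 0.08, 0, 0, 0], [1, 0, 0, 0.11, 0, 0, 0], [1, 0, 0, 0.14, 0, 0, 0], [1, 0, 0, 0.16, 0, 0, 0], [1, 0, 0, 0.17, 0, 0, 0], [1, 0, 0, 0.17, 0, 0, 0]]
  ]
}}

```text
clock: 8.08
ee_pos: [0.3728, 0.2516, 0.2935]
tool_rot: [0.685, 0.729, -0.003, -0.001]
force: [-0.3, -0.3, 0.9]
width: 0.998
```

Emit:
{"fn": "send_rows", "kwargs": {
  "increments": [
    [[0, 0, 0, 0, 0, 0, 0], [0, 0, 0, 0, 0, 0, 0], [0, 0, 0, 0, 0, 0, 0], [0, 0, 0, 0, 0, 0, 0], [0, 0, 0, 0, 0, 0, 0], [0, 0, 0, 0, 0, 0, 0], [0, 0, 0, 0, 0, 0, 0], [0, 0, 0, 0, 0, 0, 0]]
  ]
}}

```text
clock: 8.75
ee_pos: [0.3728, 0.2528, 0.2962]
tool_rot: [0.684, 0.73, 0.0, 0.0]
force: [-0.4, -0.1, 0.3]
width: 0.469
```

```bash
python3 -c "
from h import *
s=snap('top');print(onz(s,309,136,.233))
go(*PAD['c'],.2)"
```

```text
[0.58657188 0.06317398 0.233     ]
t 8.8 grasp [0.3731 0.2529 0.1162] w 0.43 F [-0.  -0.2  0.2]
shift [-0.1178  0.2017 -0.0836] turn [ 0. -0.  0.]
```

The oil jar is within 1 mm of pad d's centre. The fingers have closed on the spice jar at 40 mm. Lifting.

Emit:
{"fn": "send_rows", "kwargs": {
  "increments": [
    [[0, 0, 0, 0, 0, 0, 0], [0, 0, 0, 0, 0, 0, 0], [0, 0, 0, -0.006, 0, 0, 0], [0, 0, 0, -0.02, 0, 0, 0], [0, 0, 0, -0.045, 0, 0, 0], [0, 0, 0, -0.07, 0, 0, 0], [0, 0, 0, -0.09, 0, 0, 0], [0, 0, 0, -0.1, 0, 0, 0]]
  ]
}}

```text
clock: 9.47
ee_pos: [0.3733, 0.253, 0.3989]
tool_rot: [0.684, 0.73, 0.002, 0.001]
force: [-0.1, -0.5, -1.5]
width: 0.431
```

Emit:
{"fn": "send_rows", "kwargs": {
  "increments": [
    [[0, -0.008, 0.014, 0, 0, 0, 0], [0, -0.022, 0.038, 0, 0, 0, 0], [0, -0.04, 0.068, 0, 0, 0, 0], [0, -0.058, 0.1, 0, 0, 0, 0], [0, -0.076, 0.13, 0, 0, 0, 0], [0, -0.094, 0.161, 0, 0, 0, 0], [0, -0.11, 0.188, 0, 0, 0, 0], [0, -0.118, 0.202, 0, 0, 0, 0]]
  ]
}}

```text
clock: 10.13
ee_pos: [0.5845, 0.1459, 0.3948]
tool_rot: [0.685, 0.729, -0.001, 0.0]
force: [0.9, -1.0, -0.5]
width: 0.433
```

Emit:
{"fn": "send_rows", "kwargs": {
  "increments": [
    [[0, 0, 0, 0, 0, 0, 0], [0, 0, 0, 0, 0, 0, 0], [0, 0, 0, 0, 0, 0, 0]]
  ]
}}

```text
clock: 10.38
ee_pos: [0.5812, 0.1484, 0.3951]
tool_rot: [0.684, 0.73, -0.001, -0.001]
force: [-1.3, 0.4, -0.9]
width: 0.429
```

```bash
python3 -c "
from h import *
go(*PAD['c'],.137)
s=snap('side');cv2.imwrite('pics/s7.png',cv2.resize(cv2.cvtColor(s['image'],cv2.COLOR_RGB2BGR)[60:260,160:360],None,fx=3,fy=3))"
```

```text
t 10.38 grasp [0.5807 0.1484 0.2151] w 0.429 F [-1.3  0.4 -0.9]
shift [-0.0002  0.0008  0.0781] turn [-0.2 -0.   0. ]
```

View pics/s7.png

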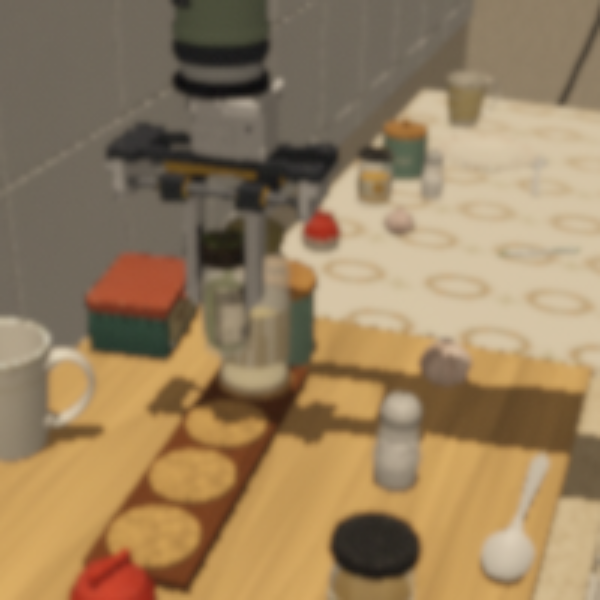

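The spice jar is held upright between the fingers at crop (225,290), with the oil jar behind it. Lowering onto pad c.

Emit:
{"fn": "send_rows", "kwargs": {
  "increments": [
    [[0, 0, 0.001, 0.012, 0, 0, 0], [0, 0, 0.001, 0.03, 0, 0, 0], [0, 0, 0.001, 0.05, 0, 0, 0], [0, 0, 0.001, 0.065, 0, 0, 0], [0, 0, 0.001, 0.073, 0, 0, 0], [0, 0, 0.001, 0.076, 0, 0, 0], [0, 0, 0.001, 0.077, 0, 0, 0], [0, 0, 0.001, 0.077, 0, 0, 0]]
  ]
}}

```text
clock: 11.1
ee_pos: [0.5831, 0.1484, 0.3195]
tool_rot: [0.684, 0.73, 0.0, 0.0]
force: [0.4, -0.6, -1.0]
width: 0.428
```

Emit:
{"fn": "send_rows", "kwargs": {
  "increments": [
    [[0, 0, 0, 0.001, 0, 0, 0], [0, 0, 0, 0.0015, 0, 0, 0], [0, 0, 0, 0.0015, 0, 0, 0]]
  ]
}}

```text
clock: 11.35
ee_pos: [0.5833, 0.1481, 0.3183]
tool_rot: [0.684, 0.729, 0.001, 0.0]
force: [0.4, -0.4, -0.4]
width: 0.432
```

Emit:
{"fn": "send_rows", "kwargs": {
  "increments": [
    [[0, 0, -0.001, 0.001, 0, 0, 0], [0, 0, -0.001, 0.002, 0, 0, 0], [0, 0, -0.001, 0.0025, 0, 0, 0], [0, 0, -0.001, 0.0025, 0, 0, 0]]
  ]
}}

```text
clock: 11.68
ee_pos: [0.5822, 0.148, 0.3162]
tool_rot: [0.684, 0.73, 0.0, 0.0]
force: [-2.9, -0.3, 4.4]
width: 0.434
```

Contact, +4.4 N. Releasing slowly and retreating.

Emit:
{"fn": "send_rows", "kwargs": {
  "increments": [
    [[0.7, 0, 0, -0.0005, 0, 0, 0], [0.7, 0, 0, -0.0005, 0, 0, 0], [0.7, 0, 0, -0.0005, 0, 0, 0], [0.7, 0, 0, -0.0005, 0, 0, 0], [0.7, 0, 0, -0.01, 0, 0, 0], [0.7, 0, 0, -0.035, 0, 0, 0], [0.8, 0, 0, -0.07, 0, 0, 0], [0.9, 0, 0, -0.11, 0, 0, 0]]
  ]
}}

```text
clock: 12.35
ee_pos: [0.5813, 0.1479, 0.4243]
tool_rot: [0.684, 0.729, -0.002, -0.002]
force: [0.8, -0.8, 0.7]
width: 0.805
```

Emit:
{"fn": "send_rows", "kwargs": {
  "increments": [
    [[0.8, 0, 0, -0.02, 0, 0, 0], [0.8, 0, 0, -0.02, 0, 0, 0], [0.8, 0, 0, -0.02, 0, 0, 0]]
  ]
}}

```text
clock: 12.6
ee_pos: [0.5823, 0.1481, 0.4473]
tool_rot: [0.684, 0.73, 0.002, 0.001]
force: [-0.5, 0.0, -0.7]
width: 0.801
```

```bash
python3 -c "
from h import *
go(.4153,.153,.1)"
```

```text
t 12.6 grasp [0.5831 0.1482 0.2673] w 0.801 F [-0.5  0.  -0.7]
shift [ 0.0156 -0.1671  0.1666] turn [ 0.3 -0.  -0. ]
```

Emit:
{"fn": "send_rows", "kwargs": {
  "increments": [
    [[0.8, 0.002, -0.015, 0, 0, 0, 0], [0.8, 0.004, -0.042, 0, 0, 0, 0], [0.8, 0.006, -0.075, 0, 0, 0, 0], [0.8, 0.01, -0.108, 0, 0, 0, 0], [0.8, 0.013, -0.14, 0, 0, 0, 0], [0.8, 0.0155, -0.16, 0, 0, 0, 0], [0.8, 0.0155, -0.168, 0, 0, 0, 0], [0.8, 0.0155, -0.168, 0, 0, 0, 0]]
  ]
}}

```text
clock: 13.27
ee_pos: [0.4118, 0.1527, 0.4434]
tool_rot: [0.684, 0.73, -0.001, -0.001]
force: [0.3, 0.1, 0.2]
width: 0.799
```

Emit:
{"fn": "send_rows", "kwargs": {
  "increments": [
    [[0.8, 0, 0, 0.01, 0, 0, 0], [0.8, 0, 0, 0.035, 0, 0, 0], [0.8, 0, 0, 0.065, 0, 0, 0], [0.8, 0, 0, 0.1, 0, 0, 0], [0.8, 0, 0, 0.13, 0, 0, 0], [0.8, 0, 0, 0.155, 0, 0, 0], [0.8, 0, 0, 0.167, 0, 0, 0], [0.8, 0, 0, 0.167, 0, 0, 0]]
  ]
}}

```text
clock: 13.93
ee_pos: [0.4124, 0.1521, 0.2733]
tool_rot: [0.684, 0.729, -0.004, -0.003]
force: [-0.1, 1.1, 0.5]
width: 0.801
```

Emit:
{"fn": "send_rows", "kwargs": {
  "increments": [
    [[0, 0, 0, 0, 0, 0, 0], [0, 0, 0, 0, 0, 0, 0], [0, 0, 0, 0, 0, 0, 0], [0, 0, 0, 0, 0, 0, 0], [0, 0, 0, 0, 0, 0, 0], [0, 0, 0, 0, 0, 0, 0], [0, 0, 0, 0, 0, 0, 0], [0, 0, 0, 0, 0, 0, 0]]
  ]
}}

```text
clock: 14.6
ee_pos: [0.4142, 0.1528, 0.2792]
tool_rot: [0.684, 0.73, 0.001, 0.001]
force: [2.3, 0.4, 3.6]
width: 0.44
```

```bash
python3 -c "
from h import *
go(*PAD['b'],.2)"
```

```text
t 14.6 grasp [0.4149 0.1529 0.0992] w 0.44 F [2.3 0.4 3.6]
shift [ 0.0696  0.1674 -0.1002] turn [ 0.2 -0.  -0. ]
```

Emit:
{"fn": "send_rows", "kwargs": {
  "increments": [
    [[0, 0, 0, 0, 0, 0, 0], [0, 0, 0, 0, 0, 0, 0], [0, 0, 0, -0.006, 0, 0, 0], [0, 0, 0, -0.02, 0, 0, 0], [0, 0, 0, -0.045, 0, 0, 0], [0, 0, 0, -0.07, 0, 0, 0], [0, 0, 0, -0.09, 0, 0, 0], [0, 0, 0, -0.1, 0, 0, 0]]
  ]
}}

```text
clock: 15.27
ee_pos: [0.4133, 0.1528, 0.3799]
tool_rot: [0.684, 0.73, 0.001, 0.0]
force: [0.8, 0.7, -0.4]
width: 0.437
```

Emit:
{"fn": "send_rows", "kwargs": {
  "increments": [
    [[0, 0.005, 0.012, 0, 0, 0, 0], [0, 0.014, 0.034, 0, 0, 0, 0], [0, 0.026, 0.062, 0, 0, 0, 0], [0, 0.039, 0.093, 0, 0, 0, 0], [0, 0.051, 0.122, 0, 0, 0, 0], [0, 0.062, 0.148, 0, 0, 0, 0], [0, 0.0695, 0.166, 0, 0, 0, 0], [0, 0.0695, 0.167, 0, 0, 0, 0]]
  ]
}}

```text
clock: 15.93
ee_pos: [0.5774, 0.2338, 0.3759]
tool_rot: [0.684, 0.73, -0.001, -0.001]
force: [-0.4, -0.4, -1.3]
width: 0.442
```

Emit:
{"fn": "send_rows", "kwargs": {
  "increments": [
    [[0, 0, 0, 0, 0, 0, 0], [0, 0, 0, 0, 0, 0, 0], [0, 0, 0, 0, 0, 0, 0]]
  ]
}}

```text
clock: 16.18
ee_pos: [0.5744, 0.2324, 0.3773]
tool_rot: [0.684, 0.729, -0.001, -0.001]
force: [0.3, -0.3, -0.9]
width: 0.442
```

```bash
python3 -c "
from h import *
go(*PAD['b'],.1192)
s=snap('side');cv2.imwrite('pics/s8.png',cv2.resize(cv2.cvtColor(s['image'],cv2.COLOR_RGB2BGR)[60:260,160:360],None,fx=3,fy=3))"
```

```text
t 16.18 grasp [0.574  0.2322 0.1973] w 0.442 F [ 0.3 -0.3 -0.9]
shift [0.0005 0.0023 0.0781] turn [-0.1  0.  -0. ]
```

View pics/s8.png

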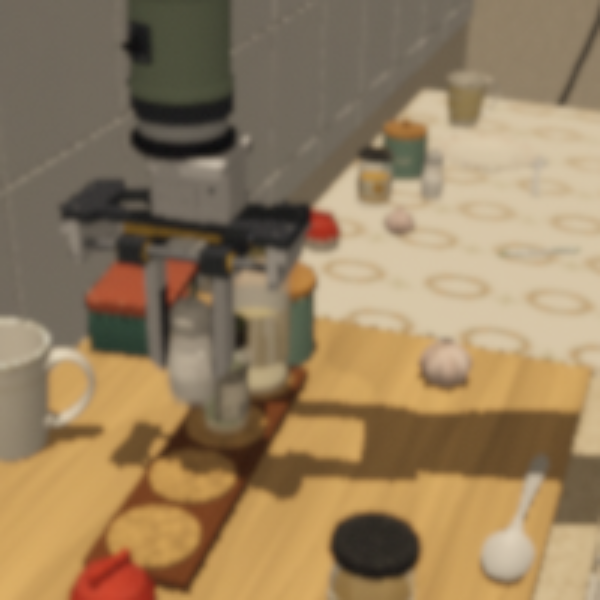

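The shaker is held upright at crop (190,355), with the spice jar standing on pad c (228,400). Lowering onto pad b.

Emit:
{"fn": "send_rows", "kwargs": {
  "increments": [
    [[0, 0, 0.001, 0.012, 0, 0, 0], [0, 0, 0.001, 0.03, 0, 0, 0], [0, 0, 0.001, 0.05, 0, 0, 0], [0, 0, 0.001, 0.065, 0, 0, 0], [0, 0, 0.001, 0.073, 0, 0, 0], [0, 0, 0.001, 0.077, 0, 0, 0], [0, 0, 0.001, 0.078, 0, 0, 0], [0, 0, 0.001, 0.078, 0, 0, 0]]
  ]
}}

```text
clock: 16.9
ee_pos: [0.5768, 0.2329, 0.3004]
tool_rot: [0.684, 0.729, 0.001, 0.0]
force: [0.3, 0.7, -2.1]
width: 0.44
```

Emit:
{"fn": "send_rows", "kwargs": {
  "increments": [
    [[0, 0, 0, 0.001, 0, 0, 0], [0, 0, 0, 0.001, 0, 0, 0], [0, 0, 0, 0.001, 0, 0, 0]]
  ]
}}

```text
clock: 17.15
ee_pos: [0.5768, 0.2329, 0.2996]
tool_rot: [0.684, 0.73, 0.001, 0.0]
force: [-0.2, -0.4, -1.1]
width: 0.439
```

Emit:
{"fn": "send_rows", "kwargs": {
  "increments": [
    [[0, 0, 0, 0.001, 0, 0, 0], [0, 0, 0, 0.0015, 0, 0, 0], [0, 0, 0, 0.0015, 0, 0, 0]]
  ]
}}

```text
clock: 17.4
ee_pos: [0.5769, 0.233, 0.2992]
tool_rot: [0.684, 0.73, 0.001, 0.0]
force: [-0.9, 0.6, 5.1]
width: 0.433
```

Contact, +5 N. Release and retreat.

Emit:
{"fn": "send_rows", "kwargs": {
  "increments": [
    [[0.7, 0, 0, -0.0005, 0, 0, 0], [0.7, 0, 0, -0.0005, 0, 0, 0], [0.7, 0, 0, -0.0005, 0, 0, 0], [0.7, 0, 0, -0.0005, 0, 0, 0], [0.7, 0, 0, -0.01, 0, 0, 0], [0.7, 0, 0, -0.035, 0, 0, 0], [0.8, 0, 0, -0.07, 0, 0, 0], [0.8, 0, 0, -0.11, 0, 0, 0]]
  ]
}}

```text
clock: 18.07
ee_pos: [0.5758, 0.2326, 0.4067]
tool_rot: [0.684, 0.729, -0.002, -0.001]
force: [1.3, -0.5, 0.0]
width: 0.787
```

Emit:
{"fn": "send_rows", "kwargs": {
  "increments": [
    [[0.8, 0, 0, -0.03, 0, 0, 0], [0.8, 0, 0, -0.03, 0, 0, 0], [0.8, 0, 0, -0.03, 0, 0, 0]]
  ]
}}

```text
clock: 18.32
ee_pos: [0.5771, 0.233, 0.4414]
tool_rot: [0.684, 0.73, 0.003, 0.002]
force: [0.1, -0.1, -0.4]
width: 0.797
```

```bash
python3 -c "
from h import *
go(.4185,-.0312,.079)"
```

```text
t 18.32 grasp [0.5783 0.2333 0.2614] w 0.797 F [ 0.1 -0.1 -0.4]
shift [-0.2537 -0.1765  0.1809] turn [ 0.4 -0.1 -0. ]
```

Emit:
{"fn": "send_rows", "kwargs": {
  "increments": [
    [[0.9, -0.01, -0.03, 0, 0, 0, 0], [0.9, -0.025, -0.065, 0, 0, 0, 0], [0.9, -0.045, -0.098, 0, 0, 0, 0], [0.9, -0.07, -0.128, 0, 0, 0, 0], [0.9, -0.1, -0.15, 0, 0, 0, 0], [0.9, -0.135, -0.165, 0, 0, 0, 0], [0.9, -0.17, -0.174, 0, 0, 0, 0], [0.9, -0.2, -0.177, 0, 0, 0, 0]]
  ]
}}

```text
clock: 18.98
ee_pos: [0.4106, 0.0207, 0.4357]
tool_rot: [0.684, 0.73, -0.001, -0.001]
force: [1.1, 1.0, 0.4]
width: 0.898
```

Emit:
{"fn": "send_rows", "kwargs": {
  "increments": [
    [[0.9, -0.03, 0, 0.02, 0, 0, 0], [0.9, -0.05, 0, 0.05, 0, 0, 0], [0.9, -0.0535, 0, 0.08, 0, 0, 0], [0.9, -0.0535, 0, 0.1, 0, 0, 0], [0.9, -0.0535, 0, 0.1, 0, 0, 0], [0.9, -0.0535, 0, 0.1, 0, 0, 0]]
  ]
}}

```text
clock: 19.48
ee_pos: [0.4152, -0.0313, 0.3356]
tool_rot: [0.684, 0.729, -0.001, -0.003]
force: [0.4, -0.5, 0.1]
width: 0.901
```

```bash
python3 -c "
from h import *
go(.4185,-.0312,.079)"
```

```text
t 19.48 grasp [ 0.4142 -0.031   0.1556] w 0.901 F [ 0.4 -0.5  0.1]
shift [-0.0002  0.0037  0.0765] turn [-0.3 -0.1 -0. ]
```

Emit:
{"fn": "send_rows", "kwargs": {
  "increments": [
    [[0.9, 0, 0.003, 0.02, 0, 0, 0], [0.9, 0, 0.003, 0.045, 0, 0, 0], [0.9, 0, 0.003, 0.065, 0, 0, 0], [0.9, 0, 0.003, 0.076, 0, 0, 0], [0.9, 0, 0.003, 0.076, 0, 0, 0], [0.9, 0, 0.003, 0.076, 0, 0, 0]]
  ]
}}

```text
clock: 19.98
ee_pos: [0.4199, -0.0311, 0.2624]
tool_rot: [0.684, 0.73, 0.0, 0.0]
force: [1.3, -0.4, 0.1]
width: 0.901
```

Emit:
{"fn": "send_rows", "kwargs": {
  "increments": [
    [[0, 0, 0, 0, 0, 0, 0], [0, 0, 0, 0, 0, 0, 0], [0, 0, 0, 0, 0, 0, 0], [0, 0, 0, 0, 0, 0, 0], [0, 0, 0, 0, 0, 0, 0], [0, 0, 0, 0, 0, 0, 0], [0, 0, 0, 0, 0, 0, 0], [0, 0, 0, 0, 0, 0, 0]]
  ]
}}

```text
clock: 20.65
ee_pos: [0.4195, -0.0314, 0.262]
tool_rot: [0.684, 0.729, 0.0, 0.0]
force: [-0.6, 0.0, 3.9]
width: 0.539
```

```bash
python3 -c "
from h import *
go(*PAD['a'],.2)"
```

```text
t 20.65 grasp [ 0.4197 -0.0314  0.082 ] w 0.539 F [-0.6  0.   3.9]
shift [ 0.3389  0.1737 -0.118 ] turn [ 0.  0. -0.]
```

Garlic gripped (51 mm). Lift, move along the front, then go in over pad a.

Emit:
{"fn": "send_rows", "kwargs": {
  "increments": [
    [[0, 0, 0, 0, 0, 0, 0], [0, 0, 0, -0.006, 0, 0, 0], [0, 0, 0, -0.02, 0, 0, 0], [0, 0, 0, -0.045, 0, 0, 0], [0, 0, 0, -0.075, 0, 0, 0], [0, 0.01, 0, -0.1, 0, 0, 0], [0, 0.03, 0, -0.115, 0, 0, 0], [0, 0.06, 0, -0.118, 0, 0, 0]]
  ]
}}

```text
clock: 21.32
ee_pos: [0.4166, 0.0279, 0.3832]
tool_rot: [0.685, 0.728, 0.002, 0.003]
force: [0.6, 0.3, -0.4]
width: 0.537
```

Emit:
{"fn": "send_rows", "kwargs": {
  "increments": [
    [[0, 0.033, 0, 0, 0, 0, 0], [0, 0.066, 0, 0, 0, 0, 0], [0, 0.1, 0, 0, 0, 0, 0], [0, 0.133, 0.005, 0, 0, 0, 0], [0, 0.166, 0.01, 0, 0, 0, 0], [0, 0.2, 0.02, 0, 0, 0, 0], [0, 0.23, 0.035, 0, 0, 0, 0], [0, 0.255, 0.055, 0, 0, 0, 0]]
  ]
}}

```text
clock: 21.98
ee_pos: [0.4529, 0.2888, 0.3791]
tool_rot: [0.683, 0.73, -0.001, -0.0]
force: [0.2, 0.8, 0.2]
width: 0.536
```

Emit:
{"fn": "send_rows", "kwargs": {
  "increments": [
    [[0, 0.016, 0.025, 0, 0, 0, 0], [0, 0.023, 0.055, 0, 0, 0, 0], [0, 0.024, 0.085, 0, 0, 0, 0], [0, 0.024, 0.107, 0, 0, 0, 0], [0, 0.024, 0.117, 0, 0, 0, 0], [0, 0.024, 0.118, 0, 0, 0, 0], [0, 0.024, 0.118, 0, 0, 0, 0]]
  ]
}}

```text
clock: 22.57
ee_pos: [0.5702, 0.3179, 0.3786]
tool_rot: [0.684, 0.729, -0.001, -0.0]
force: [-0.1, -0.2, -0.2]
width: 0.537
```

```bash
python3 -c "
from h import *
go(*PAD['a'],.103)
s=snap('side');cv2.imwrite('pics/s9.png',cv2.resize(cv2.cvtColor(s['image'],cv2.COLOR_RGB2BGR)[60:310,110:360],None,fx=2.4,fy=2.4))"
```

```text
t 22.57 grasp [0.5698 0.3178 0.1986] w 0.537 F [-0.1 -0.2 -0.2]
shift [0.0001 0.001  0.0956] turn [-0.1  0.  -0. ]
```

View pics/s9.png

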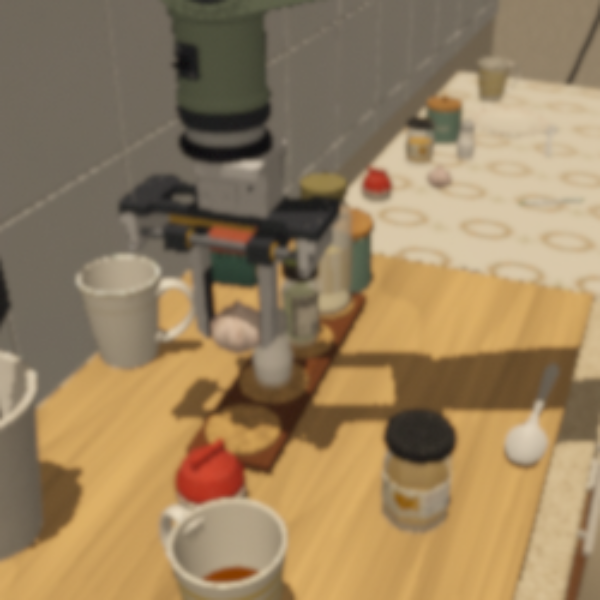

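The garlic is held at crop (235,327), above pad a (243,430), and the other three are standing. Lowering.

Emit:
{"fn": "send_rows", "kwargs": {
  "increments": [
    [[0, 0, 0.001, 0.012, 0, 0, 0], [0, 0, 0.001, 0.035, 0, 0, 0], [0, 0, 0.001, 0.06, 0, 0, 0], [0, 0, 0.001, 0.08, 0, 0, 0], [0, 0, 0.001, 0.09, 0, 0, 0], [0, 0, 0.001, 0.094, 0, 0, 0], [0, 0, 0.001, 0.096, 0, 0, 0], [0, 0, 0.001, 0.096, 0, 0, 0]]
  ]
}}

```text
clock: 23.28
ee_pos: [0.5711, 0.3183, 0.2841]
tool_rot: [0.684, 0.73, 0.0, 0.0]
force: [-0.0, 0.1, 0.5]
width: 0.542
```

Emit:
{"fn": "send_rows", "kwargs": {
  "increments": [
    [[0, 0, 0, 0.0005, 0, 0, 0], [0, 0, 0, 0.001, 0, 0, 0], [0, 0, 0, 0.001, 0, 0, 0]]
  ]
}}

```text
clock: 23.53
ee_pos: [0.5715, 0.3183, 0.2838]
tool_rot: [0.684, 0.73, 0.001, 0.0]
force: [1.0, 0.1, -1.0]
width: 0.541
```

Emit:
{"fn": "send_rows", "kwargs": {
  "increments": [
    [[0, 0, 0, 0.001, 0, 0, 0], [0, 0, 0, 0.002, 0, 0, 0], [0, 0, 0, 0.002, 0, 0, 0]]
  ]
}}

```text
clock: 23.78
ee_pos: [0.5714, 0.3184, 0.282]
tool_rot: [0.684, 0.73, 0.001, 0.0]
force: [-2.1, -0.1, 3.9]
width: 0.539
```

Contact. Release gently, rise, and clear the view.

Emit:
{"fn": "send_rows", "kwargs": {
  "increments": [
    [[0.75, 0, 0, -0.0005, 0, 0, 0], [0.75, 0, 0, -0.0005, 0, 0, 0], [0.75, 0, 0, -0.0005, 0, 0, 0], [0.75, 0, 0, -0.0005, 0, 0, 0], [0.75, 0, 0, -0.01, 0, 0, 0], [0.75, 0, 0, -0.04, 0, 0, 0], [0.8, 0, 0, -0.08, 0, 0, 0], [0.8, 0, 0, -0.12, 0, 0, 0]]
  ]
}}

```text
clock: 24.45
ee_pos: [0.5706, 0.3179, 0.4007]
tool_rot: [0.684, 0.729, -0.002, -0.001]
force: [1.8, 1.0, 0.8]
width: 0.796
```

Emit:
{"fn": "send_rows", "kwargs": {
  "increments": [
    [[0.8, 0, 0, -0.04, 0, 0, 0], [0.8, 0, -0.03, -0.05, 0, 0, 0], [0.8, 0, -0.06, -0.05, 0, 0, 0], [0.8, 0, -0.1, -0.05, 0, 0, 0], [0.8, 0, -0.14, -0.05, 0, 0, 0], [0.8, 0, -0.17, -0.05, 0, 0, 0], [0.8, 0, -0.19, -0.05, 0, 0, 0], [0.8, 0, -0.19, -0.05, 0, 0, 0]]
  ]
}}

```text
clock: 25.12
ee_pos: [0.3781, 0.3058, 0.4513]
tool_rot: [0.683, 0.73, -0.0, -0.0]
force: [0.3, 0.3, 0.6]
width: 0.802
```

Emit:
{"fn": "send_rows", "kwargs": {
  "increments": [
    [[0.8, 0.04, 0, 0, 0, 0, 0], [0.8, 0.08, 0, 0, 0, 0, 0], [0.8, 0.12, 0, 0, 0, 0, 0], [0.8, 0.15, 0, 0, 0, 0, 0], [0.8, 0.17, 0, 0, 0, 0, 0], [0.8, 0.17, 0, 0, 0, 0, 0]]
  ]
}}

```text
clock: 25.62
ee_pos: [0.3707, 0.4789, 0.4503]
tool_rot: [0.683, 0.731, 0.001, -0.0]
force: [-0.1, -0.8, -0.2]
width: 0.801
```

```bash
python3 -c "
from h import *
go(0.4,.5,.3)
s=snap('top','t10.png');im=cv2.imread('pics/t10.png')
cv2.imwrite('pics/t10c.png',cv2.resize(im[110:200,140:370],None,fx=3.4,fy=3.4,interpolation=cv2.INTER_CUBIC))
s=snap('side');cv2.imwrite('pics/s10.png',cv2.resize(cv2.cvtColor(s['image'],cv2.COLOR_RGB2BGR)[130:290,160:320],None,fx=3.6,fy=3.6))"
```

```text
t 25.62 grasp [0.3708 0.4792 0.2703] w 0.801 F [-0.1 -0.8 -0.2]
shift [ 0.0191  0.0307 -0.0297] turn [ 0.  -0.1  0.2]
```

View pics/t10c.png

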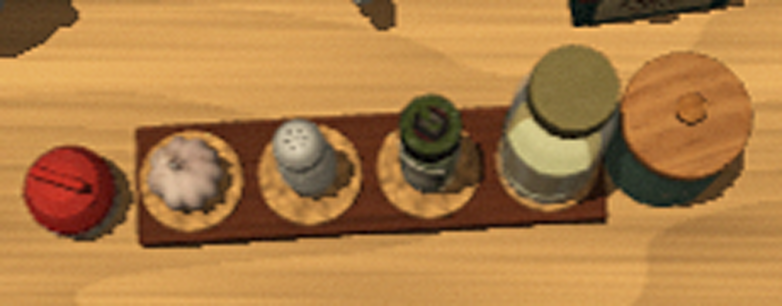

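View pics/s10.png

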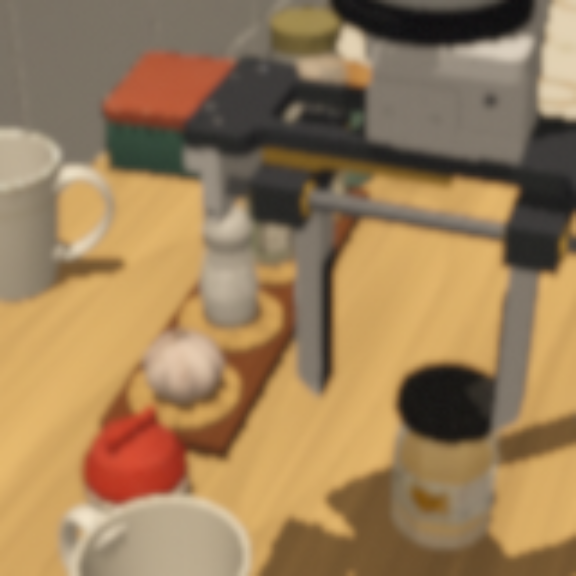

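All four stand in order. I'll check the centring from crop points: garlic (187,173), salt dome (297,148), spice cap (430,126), oil lid (573,90), pad a (192,183).

```bash
python3 -c "
from h import *
s=snap('top')
f=lambda u,v:((u+.5)/3.4-.5+140,(v+.5)/3.4-.5+110)
for n,u,v,z,p in [('garlic',187,173,.1,'a'),('salt',297,148,.157,'b'),('spice',430,126,.179,'c'),('oil',573,90,.233,'d'),('pad a',191.5,182,.074,'a')]:
    q=onz(s,*f(u,v),z)[:2];print(n,q.round(4),'off mm',((q-PAD[p])*1e3).round(1))"
```

```text
garlic [0.5695 0.3158] off mm [-1.5 -2.2]
salt [0.5717 0.2344] off mm [-4.8  1.4]
spice [0.5803 0.1484] off mm [-1.5  0.1]
oil [0.5863 0.0648] off mm [-1.1  1.4]
pad a [0.5698 0.3171] off mm [-1.2 -0.9]
```

Everything is within a few mm. The shaker's −4.8 mm is mostly because the dome's visible centre sits below its tip; the grip released it at x=0.577. The arm is clear of everything, so I'm handing in.

```bash
python3 -c "
from h import *
print(r.sign_off())"
```

```text
the job is handed in; nothing more can be done
None
```

The four things stand upright on the cork pads in height order. From the green sugar canister to the timer: oil jar (pad d), spice jar (c), salt shaker (b), garlic bulb (a). I handed the job in at about 26 s on the robot's clock, with the gripper open and well clear.

**Last checks:** In the final top view, the oil jar, spice jar and garlic measured within about 3 mm of their pad centres. The side view shows the garlic and shaker standing, but the gripper partly hides the spice and oil jars there, so for those two I rely on the top view.

**One disagreement:** The shaker's cap measured 4.8 mm off centre towards the robot. The gripper's position when it let go was within 0.5 mm of the pad centre. I took the difference as an error from sighting on the domed cap and did not correct it.

**Forces:** Every reading I saw was under 10 N, and nothing fell over on the way.

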